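# Sticker-stack sawn slats crosswise on the drying stand

### The arm

A 6-joint arm with a two-finger parallel gripper is mounted at the origin on the work surface. World frame = base frame: x ahead of the robot, y to its left, z up, the work surface at z = 0. Lengths are in m, angles in rad, forces in N, time in s.
With the tool pointing down it reaches from about 0.35 to 0.775 m from the base axis. Payload 7.3 kg.
Tool frame: the origin (TCP) lies at the very end of the fingers, on their centre line; the grasp point (between the pads) lies 19 mm behind it; z points along the fingers, y is the direction in which the jaws open and shut (so a half turn about z gives the same grasp; the last joint's range is limited). The gripper opens to 92 mm and grips with 3 to 60 N. Pads are 19 mm wide; open, the fingers measure 130 mm over their backs; the gripper's body (75 mm by 190 mm) begins 47 mm behind the grasp point.
Start: joints at [1.16, 0.342, 1.524, -0, 1.275, -0.146], TCP at [0.137, 0.507, 0.2] pointing down, gripper open.
Joint ranges: [-2.53, 2.53], [-0.77, 2.02], [0.04, 2.7], [-1, 4.14], [0.28, 2.66], [-3.11, 3.11]. Speed limits (rad/s): [2.57, 2.57, 3.14, 3.14, 3.14, 3.14].

### API

Orientations are given as [roll, pitch, yaw] about the fixed x, y, z axes, in that order (R = Rz(yaw) Ry(pitch) Rx(roll)).
In Python, from cell import observe, read_camera, camera_info, hand_in gives the robot as it stands.
- The arm moves only by the tool jog_arm, never from a script. Its argument "rows" is one flat list of numbers, 5 for each row, row after row: the finger opening in mm, from 0 to 91.8, then the shift along the tool's x, y, z in mm, then the turn about the tool's z in degrees. In form: [gripper, tx, ty, tz, roll, gripper, tx, ty, tz, roll, ...]. A call has 1 to 20 rows; each row shifts and turns the commanded pose from where the row before left it, along the tool's axes as they then stand; what a row does not reach is not made up. A row lasts 1/10 s, in which the tool goes at most 50 mm and 8.59 degrees, less where a joint would pass 70% of its speed; a pose out of reach is approached as far as the arm can. A call with a gripper value outside its range is refused whole. The fingers move at their own pace and stop on an object; "grip_force" is the grip in N (left out, the last holds). Time passes only in rows, so rows that do not move let the fingers close. It gives the time, the measured TCP pose, the force and the opening at its end, in the units of the state.
- observe(): the state, without advancing time (a new reading comes with each control period).
- read_camera(name): name is "side" or "top" or "wrist"; returns (picture, depth): 420x560x3 uint8, red, green, blue; 420x560 float32, m along the optical axis (not along the pixel's ray), 0 where there is no reading.
- camera_info(name): a dict with "fx", "fy", "cx", "cy" (pixels), "extrinsics" (4x4, takes a point from camera to world coordinates); the wrist camera has in their place "tool_from_camera" (4x4, takes a point from camera to tool coordinates, whose origin is the TCP and whose axes are the flange's). Camera axes: x right, y up, looking along -z (the intrinsics and any distortion apply to the point x, -y, -z); pixel columns grow to the right and rows downward; lengths in m; the calibration is good to about 2 mm. A picture is of the moment at which its call begins: read the wrist's pose just before it. camera_info takes no time and is no camera call.
- hand_in(): hands the job in, once; it reports no verdict.
The state is a dict: "time": time; "qpos": joint angles; "qvel": joint speeds; "joint_efforts": joint torques, N m; "tool_pos": TCP position; "tool_rot": TCP orientation; "contact_force": force on the tool from outside, world axes, zero at the start; "torque": the same for the moment, N m; "opening": finger opening in m.
Only numpy, scipy, OpenCV 4.12 (cv2) and the standard library are available. Lean on these libraries where they do the work, as an engineer would, in place of code of your own. Each camera call takes 0.05 s, during which the arm holds its last target. There are 200 camera calls.

### The job

Stack the four slats to dry on the stand: lay the two pale ones flat on the bearers over the painted red places, each with its end butted up against the far blue fence, then lay the two dark ones crosswise on top of them, one straight above each bearer, each with its end butted up against the other blue fence. The slats are all of different lengths, so feel for the fence; lay them down rather than dropping them, do not shove the stand along the bench, and leave the tape measure, tape roll and screwdriver alone.

Things in the scene. Friction and masses are not known exactly. Their poses are not given: they have to be found in the camera images.
- stand: Loose plywood stand, about 2.2 kg, held on the bench by friction only; a hard sideways push slides it. Origin at bench level; x points away from the robot and y to the left (within 0.3 rad), z up. Board 15 mm thick, from -95 to 115 mm in x and y, carrying two bearers and two blue fences in an L. All offsets of bearers and fences are in this frame
- bearer_near (a point): Middle of the top of the fixed near bearer, at x = -48, y = 0, z = 35 mm on the stand: a wooden bar along the stand's y, 30 mm wide, 190 mm long. It has two red painted places, 36 mm wide, centred at y = -48 and 48 mm
- bearer_far (a point): The same for the far bearer, at x = 48, y = 0, z = 35 mm on the stand, with red places at y = -48 and 48 mm
- far_fence (a point): Top of the inner face of the far blue fence, at x = 100, y = 0, z = 77 mm on the stand. Fixed, upright, 15 mm thick, from y = -70 to 115 mm, facing the robot
- left_fence (a point): Top of the inner face of the other (left) blue fence, at x = 0, y = 100, z = 77 mm on the stand. Fixed, upright, 15 mm thick, from x = -70 to 100 mm, facing the stand's -y
- pale1: Pale wooden slat, 36 mm wide, 18 mm thick, lying flat on the bench at the start. Sawn by eye: its length is not known, somewhere between 155 and 190 mm, and no two slats are equally long. Origin at the middle of the wood (9 mm above its underside); x along its length, y across its width, z through its thickness. About 50 to 110 g
- pale2: Pale wooden slat, 36 mm wide, 18 mm thick, lying flat on the bench at the start. Sawn by eye: its length is not known, somewhere between 155 and 190 mm, and no two slats are equally long. Origin at the middle of the wood (9 mm above its underside); x along its length, y across its width, z through its thickness. About 50 to 110 g
- dark1: Dark brown wooden slat, 36 mm wide, 18 mm thick, lying flat on the bench at the start. Sawn by eye: its length is not known, somewhere between 155 and 190 mm, and no two slats are equally long. Origin at the middle of the wood (9 mm above its underside); x along its length, y across its width, z through its thickness. About 50 to 110 g
- dark2: Dark brown wooden slat, 36 mm wide, 18 mm thick, lying flat on the bench at the start. Sawn by eye: its length is not known, somewhere between 155 and 190 mm, and no two slats are equally long. Origin at the middle of the wood (9 mm above its underside); x along its length, y across its width, z through its thickness. About 50 to 110 g
- tape_measure: Bystander: yellow tape measure standing on the bench, 65 x 36 x 58 mm; origin at the centre of its underside
- tape_roll: Bystander: flat-lying blue roll of tape, 100 mm across, 36 mm high; origin at the centre of its underside
- screwdriver: Bystander: screwdriver with blue handle lying on the bench, 190 mm long along its x
Not all that is in view belongs to the job. What is shaped like the dark1 but orange or turquoise is not meant.

How it is judged:
On the way:
1. both pale slats lie released on the bearers over the red places, butted against the far fence (x of pale1 in the frame of stand above 0.016 m and z of pale1 in the frame of stand between 0.038 and 0.05 m and angle between the x axis of each of pale1, pale2 and the x axis of stand, either way round below 0.12 rad and linear speed of each of pale1, pale2 below 0.03 m/s and contact force between the fingers and pale1 below 0.1 N and x of pale2 in the frame of stand above 0.005 m and z of pale2 in the frame of stand between 0.038 and 0.05 m and contact force between the fingers and pale2 below 0.1 N and ((y of pale1 in the frame of stand between 0.034 and 0.062 m and y of pale2 in the frame of stand between -0.062 and -0.034 m) or (y of pale1 in the frame of stand between -0.062 and -0.034 m and y of pale2 in the frame of stand between 0.034 and 0.062 m))), for 0.2 s.
At the end, for the whole second after the job is handed in: Pale slats flat on the bearers over the red places, each with an end within 4 mm of the far fence; dark slats flat across them above the bearers, each with an end within 4 mm of the left fence; sideways within 14 mm, direction within 0.12 rad, height within 6 mm; all released, at rest (all of step 1 and y of dark1 in the frame of stand above 0.003 m and z of dark1 in the frame of stand between 0.056 and 0.068 m and angle between the x axis of each of dark1, dark2 and the y axis of stand, either way round below 0.12 rad and linear speed of each of dark1, dark2 below 0.03 m/s and contact force between the fingers and dark1 below 0.1 N and y of dark2 in the frame of stand above 0.0135 m and z of dark2 in the frame of stand between 0.056 and 0.068 m and contact force between the fingers and dark2 below 0.1 N and ((x of dark1 in the frame of stand between 0.034 and 0.062 m and x of dark2 in the frame of stand between -0.062 and -0.034 m) or (x of dark1 in the frame of stand between -0.062 and -0.034 m and x of dark2 in the frame of stand between 0.034 and 0.062 m))); the robot touches nothing.
It fails at once if a slat is dropped or thrown (moves faster than 0.4 m/s while not in the fingers) ((linear speed of pale1 above 0.4 m/s and contact force between the fingers and pale1 below 0.05 N) or (linear speed of pale2 above 0.4 m/s and contact force between the fingers and pale2 below 0.05 N) or (linear speed of dark1 above 0.4 m/s and contact force between the fingers and dark1 below 0.05 N) or (linear speed of dark2 above 0.4 m/s and contact force between the fingers and dark2 below 0.05 N)).
It fails at once if the stand is shoved more than 15 mm (distance of stand from where it was at the start of the episode above 0.015 m).
It fails at once if a bystander is moved more than 30 mm (distance of any of tape_measure, tape_roll, screwdriver from where it was at the start of the episode above 0.03 m).
It also fails if it takes over 72 s, if anything falls off the work surface, if the arm or the gripper's body presses on something with over 40 N, if the wrist force passes 120 N, or if a joint passes its speed limit or range.

## Working session

There is one attempt and no reset: what is moved stays moved. The work goes in short steps, Python scripts to look and compute and a tool call to move; the robot and the scene stay as the last step left them, time stands still between calls to the robot, and variables do not carry over. Pictures are saved under pics/ and viewed, about 8 in all and at most 12, crops included, and the job is handed in when it is done.

Besides the shell and the picture viewer there is one more tool, called after "Emit:" as name(argument=value, ...) on one line, values as JSON. jog_arm: Moves the arm, as the interface text tells. Its arguments: {"type":"object","properties":{"rows":{"type":"array","items":{"type":"number"}},"grip_force":{"type":"number"}},"required":["rows"]}

```bash
mkdir -p pics; ls; cat > h.py <<'E'
import numpy as np,cv2
from cell import observe,read_camera,camera_info,hand_in
def cam(name,save=None):
    s=observe();im,d=read_camera(name);ci=camera_info(name)
    if save: cv2.imwrite('pics/'+save,cv2.cvtColor(im,cv2.COLOR_RGB2BGR))
    return s,im,d,ci
def pose(ci,s):
    if 'extrinsics' in ci: return np.array(ci['extrinsics'])
    from scipy.spatial.transform import Rotation as R
    T=np.eye(4);T[:3,:3]=R.from_euler('xyz',s['tool_rot']).as_matrix();T[:3,3]=s['tool_pos']
    return T@np.array(ci['tool_from_camera'])
def cloud(d,ci,T):
    v,u=np.mgrid[:d.shape[0],:d.shape[1]]
    P=np.stack([(u-ci['cx'])/ci['fx']*d,-(v-ci['cy'])/ci['fy']*d,-d],-1)
    return P@T[:3,:3].T+T[:3,3]
def ray(uv,z,ci,T):
    uv=np.atleast_2d(uv).astype(float)
    D=np.stack([(uv[:,0]-ci['cx'])/ci['fx'],-(uv[:,1]-ci['cy'])/ci['fy'],-np.ones(len(uv))],-1)@T[:3,:3].T
    return T[:3,3]+D*((z-T[2,3])/D[:,2])[:,None]
E
python3 - <<'E'
from h import *
print(observe())
s,im,d,ci=cam('top','top0.png');print({k:v for k,v in ci.items()})
s,im2,d2,ci2=cam('side','side0.png');print(ci2)
print(camera_info('wrist'))
E
```

```text
pics
{'time': 0.0, 'qpos': array([ 1.16000097e+00,  3.42706923e-01,  1.52499544e+00, -1.27318562e-05,
        1.27539251e+00, -1.45982273e-01]), 'qvel': array([-0.00086946,  0.00199483, -0.0011379 ,  0.0007495 , -0.00112894,
       -0.00059895]), 'joint_efforts': array([ 1.07828469e-03, -4.31253612e+01, -2.44220495e+01,  7.16891815e-02,
        5.60832547e-02, -9.79618085e-05]), 'tool_pos': array([0.13720536, 0.50630251, 0.19936072]), 'tool_rot': array([-3.14010465e+00, -2.06473272e-04,  2.87678313e+00]), 'contact_force': array([ 0.46299068, -0.26771272, -0.20704455]), 'torque': array([ 0.01576376,  0.01697891, -0.03973087]), 'opening': 0.09174647426731197}
{'fx': 390.4899054254685, 'fy': 390.4899054254685, 'cx': 274.53581969512453, 'cy': 206.05098845384896, 'extrinsics': array([[ 7.80617876e-02,  9.71311769e-01, -2.24632598e-01,
         2.89661655e-01],
       [-9.96947876e-01,  7.63110351e-02, -1.64790276e-02,
        -9.67948998e-02],
       [ 1.13567258e-03,  2.25233374e-01,  9.74304181e-01,
         1.31083956e+00],
       [ 0.00000000e+00,  0.00000000e+00,  0.00000000e+00,
   
[... 152 characters left out ...]
9043548,  0.06146855, -0.12352807,  0.39250596],
       [-0.13639586,  0.57131765, -0.80931595, -1.17278804],
       [ 0.02082629,  0.81842395,  0.57423732,  0.84740777],
       [ 0.        ,  0.        ,  0.        ,  1.        ]])}
{'fx': 329.38915474521815, 'fy': 329.38915474521815, 'cx': 280.73409775058434, 'cy': 207.03569369692568, 'tool_from_camera': array([[-2.60707368e-04,  9.69736473e-01,  2.44153854e-01,
         6.53956446e-02],
       [ 9.99999947e-01,  3.00907807e-04, -1.27353804e-04,
         1.96599312e-03],
       [-1.96967429e-04,  2.44153808e-01, -9.69736500e-01,
        -1.85650811e-01],
       [ 0.00000000e+00,  0.00000000e+00,  0.00000000e+00,
         1.00000000e+00]])}
```

View pics/top0.png

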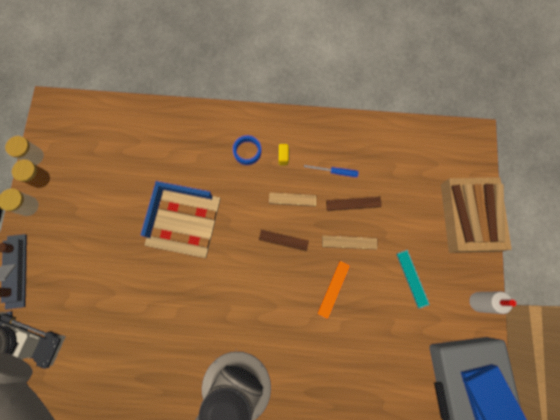

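View pics/side0.png

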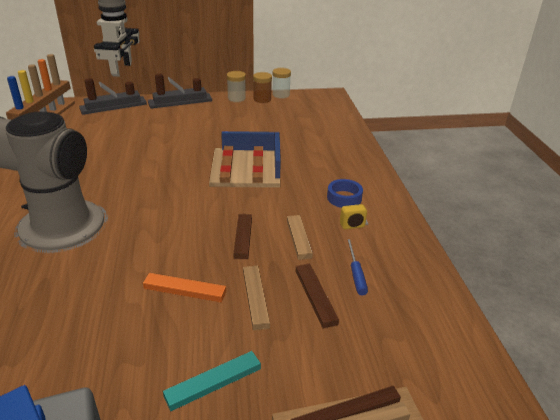

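Top view: pale slats are at (292,199) and (349,242), dark slats at (284,240) and (353,203), and the stand at (182,220) with its far fence up and left fence to the left. Lookalikes are orange (334,290), turquoise (412,278) and the slats in the tray at (478,215), none of which I want. The side view agrees.

```bash
cat > m.py <<'E'
from h import *
def rect(mask,z,ci,T,amin=60):
    out=[]
    for c in cv2.findContours(mask.astype(np.uint8),cv2.RETR_EXTERNAL,cv2.CHAIN_APPROX_NONE)[0]:
        if cv2.contourArea(c)<amin: continue
        P=ray(c[:,0],z,ci,T)[:,:2]
        (cx,cy),(w,h),a=cv2.minAreaRect((P*1000).astype(np.float32))
        if w<h: w,h,a=h,w,a+90
        out.append((c[:,0].mean(0).round(),round(cx,1),round(cy,1),round(w,1),round(h,1),round((a+90)%180-90,1)))
    return out
def stand(im,ci,T,roi=None):
    h=cv2.cvtColor(im,cv2.COLOR_RGB2HSV).astype(int)
    red=((h[...,0]<6)|(h[...,0]>174))&(h[...,1]>190)&(h[...,2]>110)
    if roi is not None:
        m=np.zeros_like(red);m[roi[1]:roi[3],roi[0]:roi[2]]=1;red&=m
    n,l,st,ce=cv2.connectedComponentsWithStats(red.astype(np.uint8))
    k=[i for i in range(1,n) if st[i,4]>25]
    return ce[k],st[k,4],ray(ce[k],.035,ci,T)[:,:2]*1000
def fit(P):
    # P 4x2 world mm; assign by rough axes
    M=np.array([[-48,-48],[-48,48],[48,-48],[48,48]],float)
    c=P.mean(0);Q=[]
    for m in M: Q.append(P[np.argmin(((P-c-m)**2).sum(1))])
    Q=np.array(Q);q=Q-c
    a=np.arctan2((M[:,0]*q[:,1]-M[:,1]*q[:,0]).sum(),(M*q).sum())
    R=np.array([[np.cos(a),-np.sin(a)],[np.sin(a),np.cos(a)]])
    return c,a,np.abs(q-M@R.T).max()
E
python3 - <<'E'
from m import *
im=cv2.cvtColor(cv2.imread('pics/top0.png'),cv2.COLOR_BGR2RGB);ci=camera_info('top');T=pose(ci,None)
h=cv2.cvtColor(im,cv2.COLOR_RGB2HSV)
for p in [(292,199),(349,242),(284,240),(353,203),(310,220),(400,200),(173,207)]: print(p,h[p[1],p[0]])
ce,a,P=stand(im,ci,T,(130,170,230,260));print(ce.round(1),a,P.round(1))
if len(P)==4: print(fit(P))
H=h.astype(int)
roi=np.zeros(h.shape[:2],bool);roi[180:260,250:395]=1
pale=roi&(H[...,2]>175); dark=roi&(H[...,2]<95)
for n,m in(('pale',pale),('dark',dark)):
  for r in rect(m,.018,ci,T): print(n,r)
k=cv2.resize(im[130:270,130:400],None,fx=2.9,fy=2.9,interpolation=cv2.INTER_CUBIC);cv2.imwrite('pics/c1.png',k[...,::-1])
E
```

```text
(292, 199) [ 17 128 194]
(349, 242) [ 17 128 177]
(284, 240) [ 10 157  96]
(353, 203) [ 10 157  96]
(310, 220) [ 14 161 155]
(400, 200) [ 14 157 158]
(173, 207) [  2 216 181]
[[172.8 206.6]
 [200.6 212.3]
 [165.3 234.4]
 [193.7 240.1]] [67 64 67 69] [[555.2 264.6]
 [543.1 169.3]
 [460.1 276.4]
 [448.6 180.8]]
(array([501.77289648, 222.79404757]), np.float64(-0.12240236644167878), np.float64(0.4315812659259066))
pale (array([349., 244.]), 478.6, -333.3, 169.7, 18.0, -89.8)
pale (array([292., 199.]), 619.8, -132.2, 158.7, 33.0, -89.4)
dark (array([282., 241.]), 473.7, -113.0, 153.9, 28.5, 80.4)
dark (array([363., 202.]), 623.2, -379.1, 102.0, 28.1, -80.6)
```

View pics/c1.png

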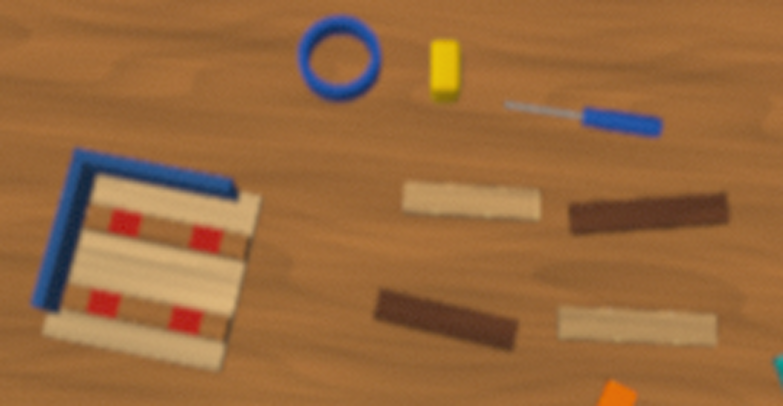

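The crop confirms the four wooden slats and the stand: far fence along the top from (75,155) to (235,190), left fence along the left edge. The masks need sharpening, then I move.

```bash
cat > sl.py <<'E'
from m import *
im=cv2.cvtColor(cv2.imread('pics/top0.png'),cv2.COLOR_BGR2RGB);ci=camera_info('top');T=pose(ci,None)
k=6
im=cv2.resize(im[170:270,240:400],None,fx=k,fy=k,interpolation=cv2.INTER_CUBIC)
c2=dict(ci);c2['fx']*=k;c2['fy']*=k;c2['cx']=(ci['cx']+.5-240)*k-.5;c2['cy']=(ci['cy']+.5-170)*k-.5
H=cv2.GaussianBlur(cv2.cvtColor(im,cv2.COLOR_RGB2HSV),(9,9),0).astype(int)
K=np.ones((9,9),np.uint8)
pale=cv2.morphologyEx(((H[...,1]<146)&(H[...,2]>140)).astype(np.uint8),cv2.MORPH_OPEN,K); dark=cv2.morphologyEx((H[...,2]<122).astype(np.uint8),cv2.MORPH_OPEN,K)
for n,m in(('pale',pale),('dark',dark)):
  for r in rect(m,.018,c2,T,3000): print(n,r)
E
python3 sl.py
```

```text
pale (array([658., 435.]), 485.0, -332.4, 185.2, 42.0, -88.4)
pale (array([317., 177.]), 617.2, -132.9, 164.2, 42.1, -88.7)
dark (array([263., 423.]), 474.4, -113.4, 165.6, 39.2, 80.9)
dark (array([682., 203.]), 618.1, -342.0, 188.7, 40.1, -81.6)
```

```bash
cat > plan.py <<'E'
# plan.py grip x y z yaw n [grip x y z yaw n ...]  -> rows (mm,deg) from the present pose
import sys
from h import *
S=(np.array([501.8,222.8]),-0.1224)
def w(x,y):
    c,a=S;return c+np.array([np.cos(a)*x-np.sin(a)*y,np.sin(a)*x+np.cos(a)*y])
def plan(*segs):
    s=observe();p=s['tool_pos']*1000;y=np.degrees(s['tool_rot'][2]);out=[]
    for g,tx,ty,tz,tyaw,n in segs:
        t=np.array([tx,ty,tz]);d=(tyaw-y+180)%360-180;rows=[];p0=p.copy();y0=y
        for i in range(1,int(n)+1):
            f=i/n;want=p0+(t-p0)*f;r=round(-(y0+d*f-y),1)
            a=np.radians(y);X=np.array([np.cos(a),np.sin(a),0]);Y=np.array([np.sin(a),-np.cos(a),0]);e=want-p
            q=[round(float(v),0 if i<n else 1) for v in (e@X,e@Y,-e[2])]
            p=p+X*q[0]+Y*q[1]-np.array([0,0,q[2]]);y-=r
            rows+=[g,*q,r]
        out+=rows
    print('now',observe()['time'].__round__(2),s['tool_pos'].round(4),np.degrees(s['tool_rot']).round(1),'F',s['contact_force'].round(1),s['opening'].__round__(4))
    print(str([int(v) if v==int(v) else v for v in out]).replace(' ',''),'\nend',p.round(1),round(y,1))
E
python3 -c "
from plan import *
plan((70,617,-133,120,91.3,19));"
```

```text
now 0.1 [0.1372 0.5063 0.1994] [-179.9   -0.   164.8] F [-0.1  0.6 -0.2] 0.0919
[70,-33,-26,4,np.float64(3.9),70,-35,-23,4,np.float64(3.8),70,-36,-22,5,np.float64(3.9),70,-38,-18,4,np.float64(3.9),70,-39,-16,4,np.float64(3.8),70,-40,-14,4,np.float64(3.9),70,-41,-10,4,np.float64(3.9),70,-41,-8,4,np.float64(3.9),70,-42,-5,5,np.float64(3.8),70,-42,-3,4,np.float64(3.9),70,-42,1,4,np.float64(3.9),70,-42,3,4,np.float64(3.8),70,-41,6,4,np.float64(3.9),70,-41,9,5,np.float64(3.9),70,-41,12,4,np.float64(3.8),70,-39,15,4,np.float64(3.9),70,-39,17,4,np.float64(3.9),70,-37,19,4,np.float64(3.9),70,-35.7,22.4,4.4,np.float64(3.8)] 
end [ 617. -133.  120.] 91.3
```

Emit:
jog_arm(rows=[70,-16,-13,2,2,70,-33,-26,4,3.9,70,-35,-23,4,3.8,70,-36,-22,5,3.9,70,-38,-18,4,3.9,70,-39,-16,4,3.8,70,-40,-14,4,3.9,70,-41,-10,4,3.9,70,-41,-8,4,3.9,70,-42,-5,5,3.8,70,-42,-3,4,3.9,70,-42,1,4,3.9,70,-42,3,4,3.8,70,-41,6,4,3.9,70,-41,9,5,3.9,70,-41,12,4,3.8,70,-39,15,4,3.9,70,-39,17,4,3.9,70,-20,12,4,3.9])

```text
time: 2.0
tool_pos: [0.5744, -0.1182, 0.1222]
tool_rot: [3.142, 0.0, 1.621]
contact_force: [-1.0, 0.9, 0.4]
opening: 0.0702
```

```bash
sed -i 's/r=round(-(y0+d\*f-y),1)/r=float(round(-(y0+d*f-y),1))/' plan.py; python3 -c "
from plan import *
plan((70,617,-133,90,91.3,3));
cam('wrist','w1.png')"
```

```text
now 2.0 [ 0.5744 -0.1182  0.1222] [180.    0.   92.9] F [-1.   0.9  0.4] 0.0702
[70,-6,14,11,0.5,70,-5,14,10,0.5,70,-5.6,14,11.2,0.6] 
end [ 617. -133.   90.] 91.3
```

View pics/w1.png

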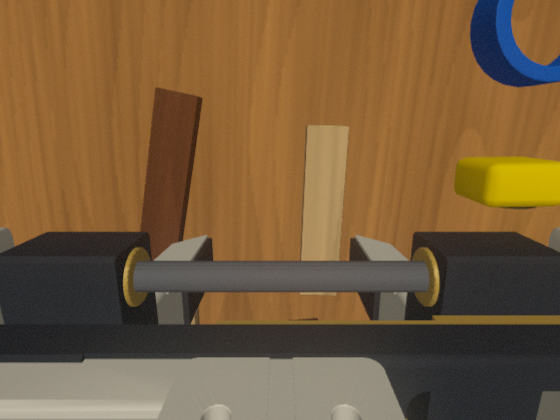

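The wrist view shows the pale slat between the fingers, from (326,126) to (320,296), with the tape measure clear to the right at (505,180).

```bash
python3 -c "
from plan import *
s=observe();ci=camera_info('wrist');T=pose(ci,s)
print(ray([[306,126],[347,127],[301,296],[337,296]],.018,ci,T)*1000)
plan((60,614,-133,60,91.3,4),(60,614,-133,4,91.3,4));
"
```

```text
[[ 594.64080458  -53.59408367   18.        ]
 [ 629.62018652  -52.85186774   18.        ]
 [ 599.99428092 -213.84232977   18.        ]
 [ 634.92972662 -212.29236652   18.        ]]
now 2.05 [ 0.5755 -0.12    0.1214] [1.80e+02 1.00e-01 9.26e+01] F [ 0.4 -2.3  0.4] 0.0701
[60,-4,9,15,0.3,60,-3,10,16,0.3,60,-4,9,15,0.4,60,-3.4,9.9,15.4,0.3,60,0,0,14,0,60,0,0,14,0,60,0,0,14,0,60,0,0,14,0] 
end [ 614. -133.    4.] 91.3
```

Emit:
jog_arm(rows=[60,-4,9,15,0.3,60,-3,10,16,0.3,60,-4,10,15,0.4,60,-3.4,10,15.4,0,60,0,0,14,0,60,0,0,14,0,60,0,0,14,0,60,0,0,14,0,60,0,0,0,0,30,0,0,0,0,30,0,0,0,0,30,0,0,0,0,30,0,0,0,0,30,0,0,0,0,30,0,0,-15,0,30,0,0,-20,0], grip_force=15)

```text
time: 3.65
tool_pos: [0.6123, -0.1276, 0.0409]
tool_rot: [-3.14, -0.001, 1.608]
contact_force: [1.0, 0.2, 0.0]
opening: 0.0296
```

```bash
python3 -c "
from plan import *
x,y=w(5,48)
plan((30,614,-133,120,91.9,2),(30,x,y,120,173,13),(30,x,y,42,173,4));
"
```

```text
now 3.65 [ 0.6123 -0.1276  0.0409] [-179.9   -0.    92.1] F [1.  0.2 0. ] 0.0296
[30,-3,1,-40,0.1,30,-2.5,0.5,-39.1,0.1,30,31,-7,0,-6.2,30,32,-3,0,-6.3,30,32,0,0,-6.2,30,32,4,0,-6.2,30,31,7,0,-6.3,30,30,10,0,-6.2,30,29,14,0,-6.3,30,27,16,0,-6.2,30,26,20,0,-6.2,30,23,22,0,-6.3,30,20,25,0,-6.2,30,18,26,0,-6.2,30,14.4,28.6,0,-6.3,30,0,0,20,0,30,0,0,19,0,30,0,0,20,0,30,0,0,19,0] 
end [512.6 269.8  42. ] 173.0
```

```bash
python3 -c "
from h import *
cam('wrist','w2.png')"
```

```text
(no output)
```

View pics/w2.png

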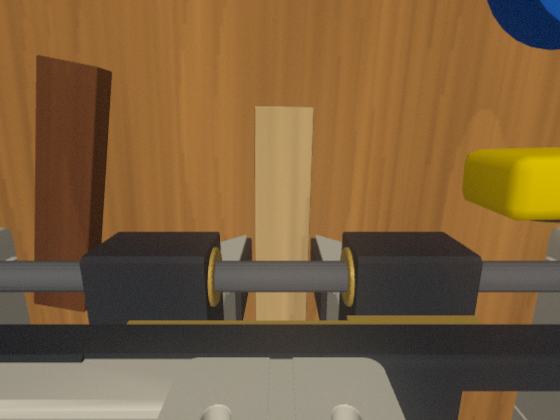

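The fingers are at 30 mm and the slat is still on the bench at (283,108), so the grasp missed. I'll retry in smaller steps and read the opening at each one.

Emit:
jog_arm(rows=[60,-3,1,0,0,60,0,0,0,0,60,0,0,12,0,60,0,0,13,0,60,0,0,12,0,60,0,0,0,0])

```text
time: 4.3
tool_pos: [0.612, -0.1301, 0.0003]
tool_rot: [-3.136, -0.002, 1.608]
contact_force: [-0.7, 0.2, -0.9]
opening: 0.0595
```

Emit:
jog_arm(rows=[30,0,0,0,0,30,0,0,0,0,30,0,0,0,0])

```text
time: 4.6
tool_pos: [0.6144, -0.1309, 0.0042]
tool_rot: [3.14, 0.0, 1.608]
contact_force: [-0.3, 0.5, -0.2]
opening: 0.0404
```

Emit:
jog_arm(rows=[30,0,0,0,0,30,0,0,0,0])

```text
time: 4.8
tool_pos: [0.6142, -0.1308, 0.004]
tool_rot: [3.141, 0.0, 1.608]
contact_force: [1.0, 0.4, 0.3]
opening: 0.0309
```

Emit:
jog_arm(rows=[5,0,0,0,0,5,0,0,0,0,5,0,0,0,0])

```text
time: 5.1
tool_pos: [0.614, -0.1308, 0.0036]
tool_rot: [3.142, -0.0, 1.608]
contact_force: [0.3, 0.7, -0.0]
opening: 0.0109
```

```bash
python3 -c "
from h import *
cam('wrist','w3.png')"
```

```text
(no output)
```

View pics/w3.png

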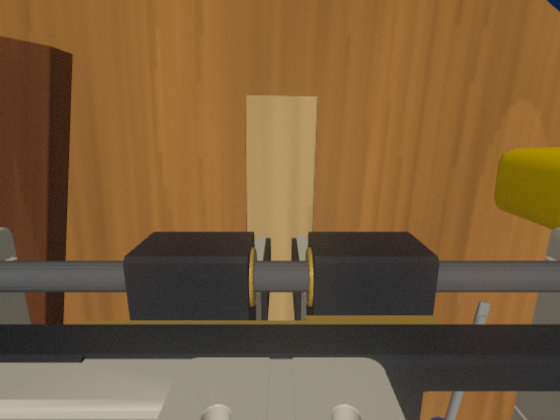

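The fingers are nearly shut although the slat lies beneath them, so either the height or the finger position is off. I'll check the depth numbers and take a side crop.

```bash
python3 -c "
from h import *
s,im,d,ci=cam('wrist');print(s['tool_pos'],s['opening'])
P=cloud(d,ci,pose(ci,s))
for v,u in [(120,280),(180,280),(220,280),(180,150),(180,400),(250,262),(250,298),(300,262),(312,282),(245,265),(245,297)]: print((u,v),d[v,u].round(3),P[v,u].round(4))
s,im,d,ci=cam('side');c=ci;T=np.linalg.inv(pose(ci,s));q=T[:3,:3]@s['tool_pos']+T[:3,3];u=c['cx']-c['fx']*q[0]/q[2];v=c['cy']+c['fy']*q[1]/q[2];print(u,v)
u,v=int(u),int(v);k=im[v-80:v+40,u-80:u+80];cv2.imwrite('pics/s1.png',cv2.resize(k,None,fx=5,fy=5,interpolation=cv2.INTER_CUBIC)[...,::-1])
P=cloud(d,ci,pose(ci,s));
for dv in range(-20,8,3): print(dv,P[v+dv,u].round(4),im[v+dv,u])
"
```

```text
[ 0.6139906  -0.13077461  0.00361974] 0.008051140443140169
(280, 120) 0.165 [ 0.6115 -0.0616  0.0186]
(280, 180) 0.172 [ 0.6126 -0.092   0.0187]
(280, 220) 0.177 [ 0.6134 -0.1137  0.0189]
(150, 180) 0.19 [ 0.5377 -0.0976  0.0012]
(400, 180) 0.189 [ 0.6814 -0.0922  0.0023]
(262, 250) 0.147 [ 0.6056 -0.1184  0.0514]
(298, 250) 0.147 [ 0.6216 -0.1178  0.0514]
(262, 300) 0.107 [ 0.6078 -0.1193  0.0927]
(282, 312) 0.19 [ 0.6165 -0.1688  0.0195]
(265, 245) 0.154 [ 0.6066 -0.1186  0.0446]
(297, 245) 0.153 [ 0.6215 -0.1179  0.0449]
298.7279865751624 237.47546980578497
-20 [ 0.607  -0.1405  0.0768] [134 123 107]
-17 [ 0.6067 -0.144   0.0701] [135 123 107]
-14 [ 0.6082 -0.1388  0.0568] [133 121 105]
-11 [ 0.6084 -0.1401  0.0483] [136 124 109]
-8 [ 0.6087 -0.1407  0.0393] [115 101  88]
-5 [ 0.6123 -0.1257  0.0177] [153 121  86]
-2 [ 0.6101 -0.1382  0.0179] [170 131  87]
1 [ 0.6076 -0.1526  0.0198] [169 131  88]
4 [ 0.6064 -0.16    0.0161] [168 127  85]
7 [ 0.6043 -0.1722  0.0164] [167 126  83]
```

View pics/s1.png

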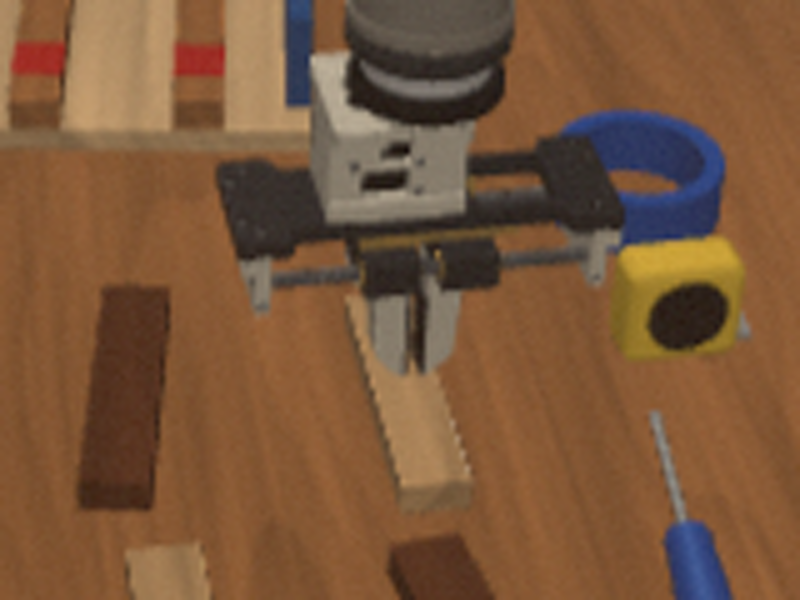

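The side crop shows the fingertips at (415,370), visibly above the slat. The real tips are about 25 mm above the reported TCP. I'll feel downward with the closed fingers onto the slat to measure it.

Emit:
jog_arm(rows=[5,0,0,3,0,5,0,0,3,0,5,0,0,0,0])

```text
time: 5.55
tool_pos: [0.6136, -0.1306, -0.0031]
tool_rot: [-3.141, -0.001, 1.608]
contact_force: [0.0, 0.6, -0.3]
opening: 0.0049
```

Emit:
jog_arm(rows=[5,0,0,2,0,5,0,0,2,0,5,0,0,0,0])

```text
time: 5.85
tool_pos: [0.6138, -0.1307, -0.0067]
tool_rot: [-3.141, -0.0, 1.608]
contact_force: [-0.3, -0.4, -0.3]
opening: 0.0052
```

Emit:
jog_arm(rows=[5,0,0,2,0,5,0,0,1,0,5,0,0,0,0])

```text
time: 6.15
tool_pos: [0.6142, -0.1309, -0.0084]
tool_rot: [3.141, 0.0, 1.608]
contact_force: [-2.8, 1.1, 6.2]
opening: 0.0048
```

Emit:
jog_arm(rows=[5,0,0,1,0,5,0,0,1,0,5,0,0,0,0])

```text
time: 6.45
tool_pos: [0.6143, -0.1309, -0.0085]
tool_rot: [3.14, 0.001, 1.608]
contact_force: [-6.9, 1.7, 18.5]
opening: 0.0052
```

Emit:
jog_arm(rows=[5,0,0,1,0,5,0,0,1,0,5,0,0,0,0])

```text
time: 6.75
tool_pos: [0.6143, -0.1309, -0.0086]
tool_rot: [3.14, 0.001, 1.608]
contact_force: [-12.5, 2.6, 32.4]
opening: 0.0052
```

The tips touched the slat top (18 mm) at reported z = -8.2 mm, so true tip height is the reported z plus 26 mm. I'll use that offset from here on.

Emit:
jog_arm(rows=[60,0,0,-10,0,60,0,0,-10,0,60,0,0,0,0,60,0,0,0,0,60,0,0,0,0,60,0,0,0,0,60,0,0,0,0,60,0,0,0,0,60,0,0,8,0,60,0,0,8,0,60,0,0,7,0,60,0,0,6,0,60,0,0,0,0,25,0,0,0,0,25,0,0,0,0,25,0,0,0,0,25,0,0,0,0,25,0,0,0,0], grip_force=12)

```text
time: 8.55
tool_pos: [0.6142, -0.1308, -0.022]
tool_rot: [3.141, 0.0, 1.608]
contact_force: [-1.0, 0.6, 2.3]
opening: 0.0361
```

```bash
python3 -c "
from plan import *
x,y=w(5,48)
plan((25,614,-131,40,92.1,3),(25,600,-90,110,100,2),(25,x,y,110,173,11),(25,x,y,45,173,3),(25,x,y,20,173,3),(25,x,y,20,173,2));
"
```

```text
now 8.55 [ 0.6142 -0.1308 -0.022 ] [180.    0.   92.1] F [-1.   0.6  2.3] 0.0361
[25,0,0,-21,0,25,0,0,-20,0,25,-0.2,-0.2,-21,0,25,21,-6,-35,-3.9,25,20.9,-5,-35,-4,25,34,-2,0,-6.6,25,33,2,0,-6.7,25,33,5,0,-6.6,25,33,10,0,-6.6,25,31,13,0,-6.7,25,29,16,0,-6.6,25,27,20,0,-6.6,25,25,23,0,-6.7,25,22,26,0,-6.6,25,19,28,0,-6.6,25,15.1,29.5,0,-6.7,25,0,0,22,0,25,0,0,21,0,25,0,0,22,0,25,0,0,8,0,25,0,0,9,0,25,0,0,8,0,25,0,0,0,0,25,0,0,0,0] 
end [512.6 269.8  20. ] 173.0
```

Emit:
jog_arm(rows=[25,0,0,-21,0,25,0,0,-20,0,25,0,0,-21,0,25,21,-6,-35,-3.9,25,21,-5,-35,-4,25,34,-2,0,-6.6,25,33,2,0,-6.7,25,33,5,0,-6.6,25,33,10,0,-6.6,25,31,13,0,-6.7,25,29,16,0,-6.6,25,27,20,0,-6.6,25,25,23,0,-6.7,25,22,26,0,-6.6,25,19,28,0,-6.6,25,15,29.5,0,-6.7,25,0,0,0,0,25,0,0,0,0])

```text
time: 10.35
tool_pos: [0.5123, 0.2705, 0.1095]
tool_rot: [-3.141, -0.0, 3.021]
contact_force: [0.3, -0.2, -0.5]
opening: 0.0361
```

```bash
cat >> plan.py <<'E'
def st():
    s=observe();d=s['tool_pos'][:2]*1000-S[0];a=S[1];c,n=np.cos(a),np.sin(a)
    print('stand xy',round(d@[c,n],1),round(d@[-n,c],1),'yaw-rel',round(np.degrees(s['tool_rot'][2]-a)%180,1),'z',(s['tool_pos'][2]*1000).round(1),'F',s['contact_force'].round(1),'open',round(s['opening']*1000,1),'t',round(s['time'],2))
E
python3 -c "
from plan import *
x,y=w(5,48)
st();cam('wrist','w4.png');plan((25,x,y,45,173,3),(25,x,y,20,173,3),(25,x,y,20,173,2));st()
"
```

```text
stand xy 4.6 48.7 yaw-rel 0.1 z 109.5 F [ 0.3 -0.2 -0.5] open 36.1 t 10.35
now 10.4 [0.5126 0.2698 0.1095] [-180.   -0.  173.] F [ 0.2  0.3 -1.1] 0.0358
[25,0,0,22,0,25,0,0,21,0,25,0,0,21.5,0,25,0,0,8,0,25,0,0,9,0,25,0,0,8,0,25,0,0,0,0,25,0,0,0,0] 
end [512.6 269.8  20. ] 173.0
stand xy 5.0 48.0 yaw-rel 180.0 z 109.5 F [ 0.2  0.3 -1.1] open 35.8 t 10.4
```

View pics/w4.png

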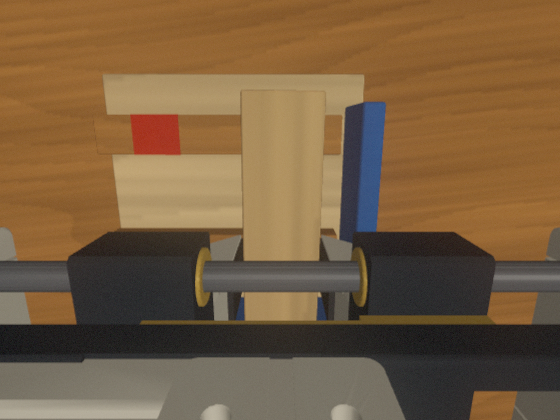

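The slat is held level and square to the stand, covering the left red place. The other red place shows at (156,134) and the left fence at (362,170). That's 8 pictures viewed. Next I lower and feel.

Emit:
jog_arm(rows=[25,0,0,22,0,25,0,0,22,0,25,0,0,21,0,25,0,0,12,0,25,0,0,12,0,25,0,0,4,0,25,0,0,0,0,25,0,0,0,0])

```text
time: 11.2
tool_pos: [0.5133, 0.2703, 0.0173]
tool_rot: [3.141, 0.001, 3.02]
contact_force: [-0.9, -0.3, -1.9]
opening: 0.036
```

Emit:
jog_arm(rows=[25,0,0,1,0,25,0,0,1,0,25,0,0,0,0])

```text
time: 11.5
tool_pos: [0.5128, 0.2703, 0.0148]
tool_rot: [3.141, 0.0, 3.02]
contact_force: [-0.4, -0.1, -1.2]
opening: 0.0363
```

Emit:
jog_arm(rows=[25,-3,0,1,0,25,-3,0,0,0,25,-3,0,0,0,25,0,0,0,0,25,0,0,0,0], grip_force=7)

```text
time: 12.0
tool_pos: [0.5218, 0.269, 0.0136]
tool_rot: [3.141, 0.0, 3.02]
contact_force: [0.6, 0.9, -0.5]
opening: 0.0359
```

Emit:
jog_arm(rows=[25,-1,0,0,0,25,-1,0,0,0,25,0,0,0,0])

```text
time: 12.3
tool_pos: [0.522, 0.2687, 0.0133]
tool_rot: [-3.141, -0.003, 3.02]
contact_force: [-5.2, -0.1, 0.6]
opening: 0.036
```

Emit:
jog_arm(rows=[25,-1,0,0,0,25,0,0,0,0])

```text
time: 12.5
tool_pos: [0.5221, 0.2686, 0.0132]
tool_rot: [-3.14, -0.005, 3.02]
contact_force: [-7.9, -0.1, 2.1]
opening: 0.036
```

Force rose at stand x of about 14, and the slat's far end works out at x of about 97 to 99, so this is the fence. I'll release here.

Emit:
jog_arm(rows=[25,1,0,0,0,25,0,0,0,0,50,0,0,0,0,50,0,0,0,0,50,0,0,0,0,50,0,0,-6,0,50,0,0,-15,0,50,0,0,-30,0,50,0,0,-35,0,50,0,0,0,0])

```text
time: 13.5
tool_pos: [0.5269, 0.27, 0.1052]
tool_rot: [3.137, 0.009, 3.02]
contact_force: [0.3, -0.1, 0.5]
opening: 0.0499
```

```bash
python3 -c "
from plan import *
s,im,d,ci=cam('wrist','w5.png');P=cloud(d,ci,pose(ci,s));st()
c,a=S;R=np.array([[np.cos(a),np.sin(a)],[-np.sin(a),np.cos(a)]])
Q=(P[...,:2]*1000-c)@R.T;z=P[...,2]*1000
m=(np.abs(z-53)<6)&(d>0)&(np.abs(Q[...,0])<110)&(np.abs(Q[...,1]-48)<30)
print(m.sum(),Q[m].min(0),Q[m].max(0),np.percentile(Q[m],[1,99],axis=0).round(1),np.median(z[m]))
s,im,d,ci=cam('top','top1.png')
ce,ar,PP=stand(im,ci,pose(ci,s),(130,170,230,260));print(ce.round(1),PP.round(1))
plan((50,480,150,105,160,3),(60,486,-332,80,91.6,13))"
```

```text
stand xy 17.9 49.2 yaw-rel 0.0 z 102.7 F [-0.4 -0.1 -0.6] open 50.1 t 13.55
9090 [-64.14502839  18.14356677] [96.76574098 77.94621985] [[-63.4  27.1]
 [ 96.   68.9]] 54.07345539430222Traceback (most recent call last):
  File "<string>", line 9, in <module>
    ce,ar,PP=stand(im,ci,pose(ci,s),(130,170,230,260));print(ce.round(1),PP.round(1))
             ^^^^^
NameError: name 'stand' is not defined
```

View pics/w5.png

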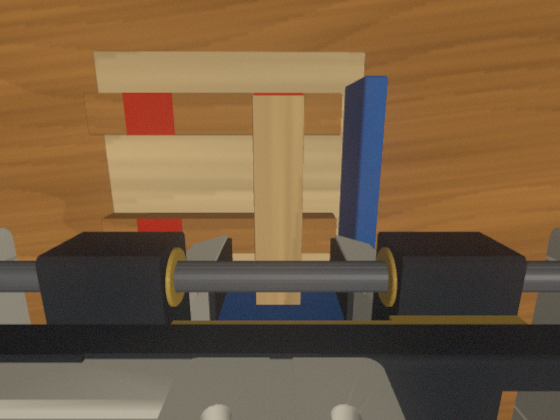

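The slat lies over the left red places, from (278,95) to (278,304), with its far end against blue. I'll check the gap numerically in the same wrist image.

```bash
python3 -c "
from plan import *
from m import stand
s,im,d,ci=cam('wrist');P=cloud(d,ci,pose(ci,s))
c,a=S;R=np.array([[np.cos(a),np.sin(a)],[-np.sin(a),np.cos(a)]])
Q=(P[...,:2]*1000-c)@R.T;z=P[...,2]*1000
h=cv2.cvtColor(im,cv2.COLOR_RGB2HSV).astype(int);b=(h[...,0]>100)&(h[...,0]<125)&(h[...,1]>150)&(d>0)
f=b&(Q[...,1]<85)&(Q[...,0]>80)&(z>25)&(z<73);print('far face',f.sum(),np.percentile(Q[f][:,0],[10,50,90]))
for lo in range(25,75,10):
  g=f&(z>lo)&(z<lo+10); print(lo,g.sum(),np.median(Q[g],axis=0) if g.sum() else '')
f=b&(Q[...,1]>85)&(np.abs(Q[...,0])<60)&(z>40)&(z<73);print('left face',f.sum(),np.percentile(Q[f][:,1],[5,50,90]))
m=(np.abs(z-53)<5)&~b&(d>0)&(np.abs(Q[...,1]-48)<30)&(Q[...,0]>-90)
for x in (-50,-30,30,80,90):
  g=m&(np.abs(Q[...,0]-x)<3); print(x,Q[g][:,1].min().round(1),Q[g][:,1].max().round(1))
print('slat x',Q[m][:,0].min(),Q[m][:,0].max(),np.median(z[m]))
s,im,d,ci=cam('top')
ce,ar,PP=stand(im,ci,pose(ci,s),(130,170,230,260));print(ce.round(1),ar,PP.round(1))
plan((50,480,150,105,160,3),(60,486,-332,80,91.6,13))"
```

```text
far face 43 [95.13251335 95.60250001 96.0332876 ]
25 0 
35 4 [95.92370462 11.46184149]
45 6 [95.69524708 79.941628  ]
55 33 [95.55224402 27.50987947]
65 0 Traceback (most recent call last):
  File "<string>", line 11, in <module>
    f=b&(Q[...,1]>85)&(np.abs(Q[...,0])<60)&(z>40)&(z<73);print('left face',f.sum(),np.percentile(Q[f][:,1],[5,50,90]))
                                                                                    ~~~~~~~~~~~~~^^^^^^^^^^^^^^^^^^^^^
    return _quantile_unchecked(
        a, q, axis, out, overwrite_input, method, keepdims, weights)
    return _ureduce(a,
                    func=_quantile_ureduce_func,
    ...<5 lines>...
                    overwrite_input=overwrite_input,
                    method=method)
    r = func(a, **kwargs)
    result = _quantile(arr,
                       quantiles=q,
    ...<2 lines>...
                       out=out,
                       weights=wgt)
    slices_having_nans = np.isnan(arr[-1, ...])
                                  ~~~^^^^^^^^^
IndexError: index -1 is out of bounds for axis 0 with size 0
```

Both the slat end and the far fence face read x of about 96, so the slat is butted. The top-camera stand estimate was about 4 mm too far in x, and I'll correct for that. Pale2 is next.

```bash
sed -i 's/S=(np.array(\[501.8,222.8\])/S=(np.array([497.8,223.3])/' plan.py; python3 -c "
from plan import *
plan((60,482.5,-332.5,75,91.6,15),(60,482.5,-332.5,0,91.6,3),(60,482.5,-332.5,-22,91.6,2))"
```

```text
now 13.65 [0.5234 0.2687 0.0996] [180.   0. 173.] F [-0.2  0.7 -1.2] 0.0501
[60,-2,-40,2,5.4,60,-6,-40,1,5.5,60,-10,-39,2,5.4,60,-13,-38,2,5.4,60,-17,-36,1,5.4,60,-20,-35,2,5.5,60,-24,-33,1,5.4,60,-26,-30,2,5.4,60,-29,-28,2,5.5,60,-32,-24,1,5.4,60,-33,-22,2,5.4,60,-36,-18,2,5.4,60,-38,-15,1,5.5,60,-38,-12,2,5.4,60,-39.5,-7.2,1.6,5.4,60,0,0,25,0,60,0,0,25,0,60,0,0,25,0,60,0,0,11,0,60,0,0,11,0] 
end [ 482.5 -332.5  -22. ] 91.6
```

Emit:
jog_arm(rows=[60,-2,-40,2,5.4,60,-6,-40,1,5.5,60,-10,-39,2,5.4,60,-13,-38,2,5.4,60,-17,-36,1,5.4,60,-20,-35,2,5.5,60,-24,-33,1,5.4,60,-26,-30,2,5.4,60,-29,-28,2,5.5,60,-32,-24,1,5.4,60,-33,-22,2,5.4,60,-36,-18,2,5.4,60,-38,-15,1,5.5,60,-38,-12,2,5.4,60,-39.5,-7,1.6,5.4,60,0,0,0,0,60,0,0,0,0])

```text
time: 15.35
tool_pos: [0.4818, -0.3323, 0.0734]
tool_rot: [-3.14, -0.002, 1.598]
contact_force: [0.2, 0.3, 0.0]
opening: 0.0597
```

```bash
cat >> plan.py <<'E'
def slat(kind):
    from m import rect
    s,im,d,ci=cam('wrist');T=pose(ci,s);H=cv2.GaussianBlur(cv2.cvtColor(im,cv2.COLOR_RGB2HSV),(5,5),0).astype(int)
    P=cloud(d,ci,T);up=(P[...,2]>.011)&(P[...,2]<.026)&(d>0)
    m=(up&((H[...,1]<150)&(H[...,2]>120) if kind=='pale' else up&(H[...,2]<125))).astype(np.uint8)
    m=cv2.morphologyEx(m,cv2.MORPH_OPEN,np.ones((5,5),np.uint8))
    for r in rect(m,.018,ci,T,800): print(kind,r)
E
python3 -c "
from plan import *
slat('pale')
plan((60,482.5,-332.5,0,91.6,4),(60,482.5,-332.5,-22,91.6,3))"
```

```text
pale (array([278., 306.]), 482.1, -409.4, 35.9, 24.5, 1.6)
pale (array([277., 174.]), 479.2, -304.3, 128.5, 36.0, -88.4)
now 15.4 [ 0.4821 -0.3314  0.0737] [-1.799e+02 -1.000e-01  9.160e+01] F [-0.7  0.2 -0.3] 0.0599
[60,0,0,18,0,60,-1,0,19,0,60,0,0,18,0,60,-0.1,0.4,18.7,0,60,0,0,7,0,60,0,0,8,0,60,0,0,7,0] 
end [ 482.5 -332.5  -22. ] 91.6
```

Emit:
jog_arm(rows=[60,0,-2,18,0,60,0,0,19,0,60,0,0,18,0,60,0,0,19,0,60,0,0,7,0,60,0,0,8,0,60,0,0,7,0,60,0,0,0,0,25,0,0,0,0,25,0,0,0,0,25,0,0,0,0,25,0,0,0,0,25,0,0,0,0,25,0,0,0,0], grip_force=12)

```text
time: 16.8
tool_pos: [0.481, -0.3326, -0.0206]
tool_rot: [3.141, 0.0, 1.599]
contact_force: [-0.1, 0.0, 3.1]
opening: 0.0361
```

```bash
python3 -c "
from plan import *
x,y=w(-3,-48)
plan((25,482,-331,40,91.6,3),(25,485,-290,110,100,2),(25,x,y,110,173,10),(25,x,y,18,173,5))"
```

```text
now 16.8 [ 0.481  -0.3326 -0.0206] [180.    0.   91.6] F [-0.1  0.   3.1] 0.0361
[25,1,0,-20,0,25,0,1,-20,0,25,0.6,0.1,-20.6,0,25,20,2,-35,-4.2,25,20.6,3.6,-35,-4.2,25,46,9,0,-7.3,25,44,14,0,-7.3,25,42,20,0,-7.3,25,40,25,0,-7.3,25,36,29,0,-7.3,25,32,34,0,-7.3,25,27,38,0,-7.3,25,22,41,0,-7.3,25,17,44,0,-7.3,25,10.7,44.9,0,-7.3,25,0,0,18,0,25,0,0,19,0,25,0,0,18,0,25,0,0,19,0,25,0,0,18,0] 
end [488.9 176.   18. ] 173.0
```

Emit:
jog_arm(rows=[25,1,0,-20,0,25,0,1,-20,0,25,0.6,0,-20.6,0,25,20,2,-35,-4.2,25,20.6,3.6,-35,-4.2,25,46,9,0,-7.3,25,44,14,0,-7.3,25,42,20,0,-7.3,25,40,25,0,-7.3,25,36,29,0,-7.3,25,32,34,0,-7.3,25,27,38,0,-7.3,25,22,41,0,-7.3,25,17,44,0,-7.3,25,10.7,45,0,-7.3,25,0,0,0,0,25,0,0,0,0,25,0,0,0,0])

```text
time: 18.6
tool_pos: [0.4885, 0.1754, 0.1094]
tool_rot: [-3.141, -0.001, 3.018]
contact_force: [0.5, -1.0, -0.8]
opening: 0.0359
```

```bash
python3 -c "
from plan import *
x,y=w(-3,-48)
st();plan((25,x,y,25,173,5),(25,x,y,18,173,2))"
```

```text
stand xy -3.3 -48.7 yaw-rel 179.9 z 109.4 F [ 0.5 -1.  -0.8] open 35.9 t 18.6
now 18.6 [0.4885 0.1754 0.1094] [-180.    -0.   172.9] F [ 0.5 -1.  -0.8] 0.0359
[25,0,0,17,0,25,0,0,17,0,25,0,0,17,0,25,0,1,17,-0.1,25,-0.3,-0.3,16.4,0,25,0,0,3,0,25,0,0,4,0] 
end [488.9 176.1  18. ] 173.0
```

Emit:
jog_arm(rows=[25,0,0,17,0,25,0,0,17,0,25,0,0,17,0,25,0,0,17,0,25,0,0,16,0,25,0,0,4,0,25,0,0,4,0,25,0,0,1,0,25,0,0,0,0,25,0,0,0,0])

```text
time: 19.6
tool_pos: [0.4892, 0.1764, 0.0172]
tool_rot: [3.141, 0.001, 3.02]
contact_force: [0.1, -0.2, -1.3]
opening: 0.0359
```

Emit:
jog_arm(rows=[25,-3,0,0,0,25,-3,0,0,0,25,-3,0,0,0,25,0,0,0,0,25,0,0,0,0], grip_force=7)

```text
time: 20.1
tool_pos: [0.4977, 0.1752, 0.0166]
tool_rot: [3.142, -0.0, 3.02]
contact_force: [0.4, -0.2, -1.3]
opening: 0.0358
```

Emit:
jog_arm(rows=[25,-1,0,0,0,25,-1,0,0,0,25,0,0,0,0])

```text
time: 20.4
tool_pos: [0.4998, 0.175, 0.0166]
tool_rot: [3.141, 0.0, 3.02]
contact_force: [-0.1, -0.3, -0.4]
opening: 0.0356
```

Emit:
jog_arm(rows=[25,-1,0,1,0,25,-1,0,0,0,25,0,0,0,0])

```text
time: 20.7
tool_pos: [0.5004, 0.1748, 0.0153]
tool_rot: [-3.141, -0.003, 3.02]
contact_force: [-5.5, 1.4, 0.6]
opening: 0.036
```

Emit:
jog_arm(rows=[25,-1,0,0,0,25,-1,0,0,0,25,0,0,0,0])

```text
time: 21.0
tool_pos: [0.5008, 0.1747, 0.015]
tool_rot: [-3.141, -0.006, 3.02]
contact_force: [-8.1, 1.9, 1.4]
opening: 0.0361
```

Contact puts the slat end at about 98, which is the fence. Releasing.

Emit:
jog_arm(rows=[25,2,0,0,0,25,0,0,0,0,50,0,0,0,0,50,0,0,0,0,50,0,0,0,0,50,0,0,-6,0,50,0,0,-15,0,50,0,0,-30,0,50,0,0,-35,0,50,0,0,0,0,50,0,0,0,0])

```text
time: 22.1
tool_pos: [0.5023, 0.1748, 0.1027]
tool_rot: [3.141, 0.003, 3.02]
contact_force: [-0.5, 0.2, -0.8]
opening: 0.0502
```

```bash
cat >> plan.py <<'E'
def chk(y0):
    s,im,d,ci=cam('wrist');P=cloud(d,ci,pose(ci,s));c,a=S;R=np.array([[np.cos(a),np.sin(a)],[-np.sin(a),np.cos(a)]])
    Q=(P[...,:2]*1000-c)@R.T;z=P[...,2]*1000
    h=cv2.cvtColor(im,cv2.COLOR_RGB2HSV).astype(int);b=(h[...,0]>100)&(h[...,0]<125)&(h[...,1]>130)&(d>0)
    f=b&(Q[...,1]<85)&(Q[...,0]>80)&(z>38)&(z<65);print('far face',f.sum(),np.median(Q[f][:,0]) if f.any() else '')
    m=(np.abs(z-53)<4)&~b&(d>0)&(np.abs(Q[...,1]-y0)<30)&(Q[...,0]>-95)&(Q[...,0]<110)
    print('slat x',np.percentile(Q[m][:,0],[.3,99.7]).round(1),'z',np.median(z[m]).round(1))
    for x in (-55,-35,85,92):
        g=m&(np.abs(Q[...,0]-x)<3)
        if g.any(): print(x,np.percentile(Q[g][:,1],[2,98]).round(1))
E
python3 -c "
from plan import *
from m import stand
chk(-48)
s,im,d,ci=cam('top')
ce,ar,PP=stand(im,ci,pose(ci,s),(130,170,230,260));print(ce.round(1).tolist())
plan((60,472,-113.5,75,80.9,12))"
```

```text
far face 99 99.72824783180573
slat x [-82.   99.1] z 54.1
-55 [-63.3 -28.9]
-35 [-63.  -29.1]
85 [-63.4 -28.6]
92 [-63.6 -28.5]
[]
now 22.2 [0.501  0.1746 0.101 ] [-1.80e+02 -1.00e-01  1.73e+02] F [ 0.2  0.8 -1. ] 0.0499
[60,-1,-24,2,7.7,60,-3,-24,2,7.7,60,-7,-23,2,7.6,60,-10,-22,3,7.7,60,-13,-21,2,7.7,60,-15,-18,2,7.7,60,-18,-16,2,7.6,60,-20,-14,2,7.7,60,-21,-11,2,7.7,60,-23,-9,3,7.7,60,-24,-5,2,7.6,60,-23.6,-1.5,2,7.7] 
end [ 472.  -113.5   75. ] 80.9
```

Pale2's end is at 99.1 against a fence face at 99.7. It sits at y of about -46 and is straight. Now the dark slats.

Emit:
jog_arm(rows=[60,-1,-24,2,7.7,60,-3,-24,2,7.7,60,-7,-23,2,7.6,60,-10,-22,3,7.7,60,-13,-21,2,7.7,60,-15,-18,2,7.7,60,-18,-16,2,7.6,60,-20,-14,2,7.7,60,-21,-11,2,7.7,60,-23,-9,3,7.7,60,-24,-5,2,7.6,60,-23.6,-1.5,2,7.7,60,0,0,0,0,60,0,0,0,0])

```text
time: 23.6
tool_pos: [0.4719, -0.1132, 0.0747]
tool_rot: [-3.139, -0.001, 1.413]
contact_force: [-0.1, 1.0, 0.1]
opening: 0.0604
```

```bash
python3 -c "
from plan import *
slat('dark')
plan((60,472,-113.5,0,80.9,4),(60,472,-113.5,-22,80.9,3))"
```

```text
dark (array([279., 178.]), 473.9, -89.4, 121.4, 36.0, 81.3)
now 23.65 [ 0.472  -0.1127  0.0749] [-179.9   -0.    81. ] F [ 0.1 -0.2 -0.4] 0.0598
[60,0,0,19,0,60,0,0,18,0.1,60,-1,0,19,0,60,0.2,0.1,18.9,0,60,0,0,7,0,60,0,0,8,0,60,0,0,7,0] 
end [ 472.  -113.5  -22. ] 80.9
```

Emit:
jog_arm(rows=[60,0,-1.5,18,0,60,0,0,19,0,60,0,0,18,0,60,0,0,19,0,60,0,0,7,0,60,0,0,8,0,60,0,0,8,0,60,0,0,0,0,25,0,0,0,0,25,0,0,0,0,25,0,0,0,0,25,0,0,0,0,25,0,0,0,0,25,0,0,0,0], grip_force=12)

```text
time: 25.05
tool_pos: [0.4714, -0.1133, -0.021]
tool_rot: [3.141, 0.0, 1.413]
contact_force: [-1.0, 0.2, 4.8]
opening: 0.036
```

```bash
python3 -c "
from plan import *
x,y=w(48,-2)
plan((25,471,-113,110,80.9,5),(25,x,y,110,83,11),(25,x,y,36,83,5))"
```

```text
now 25.05 [ 0.4714 -0.1133 -0.021 ] [180.    0.   80.9] F [-1.   0.2  4.8] 0.036
[25,0,0,-26,0,25,0,0,-26,0,25,0,0,-27,0,25,0,0,-26,0,25,0.2,-0.4,-26,0,25,31,2,0,-0.2,25,30,2,0,-0.2,25,31,2,0,-0.2,25,30,2,0,-0.2,25,31,3,0,-0.1,25,30,2,0,-0.2,25,31,3,0,-0.2,25,30,2,0,-0.2,25,31,3,0,-0.2,25,30,3,0,-0.2,25,30.6,3,0,-0.2,25,0,0,15,0,25,0,0,15,0,25,0,0,14,0,25,0,0,15,0,25,0,0,15,0] 
end [545.2 215.4  36. ] 83.0
```

Emit:
jog_arm(rows=[25,0,0,-26,0,25,0,0,-26,0,25,0,0,-27,0,25,0,0,-26,0,25,0,0,-26,0,25,31,2,0,-0.2,25,30,2,0,-0.2,25,31,2,0,-0.2,25,30,2,0,-0.2,25,31,3,0,-0.1,25,30,2,0,-0.2,25,31,3,0,-0.2,25,30,2,0,-0.2,25,31,3,0,-0.2,25,30,3,0,-0.2,25,30.6,3,0,-0.2,25,0,0,0,0,25,0,0,0,0])

```text
time: 26.85
tool_pos: [0.5448, 0.2155, 0.109]
tool_rot: [-3.141, 0.001, 1.451]
contact_force: [0.2, 0.1, -0.4]
opening: 0.0358
```

```bash
python3 -c "
from plan import *
x,y=w(48,-2)
st();plan((25,x,y,50,83,4),(25,x,y,36,83,3))
cam('wrist','w6.png')"
```

```text
stand xy 47.6 -2.0 yaw-rel 90.1 z 109.0 F [ 0.2  0.1 -0.4] open 35.8 t 26.85
now 26.85 [0.5448 0.2155 0.109 ] [-179.9    0.    83.1] F [ 0.2  0.1 -0.4] 0.0358
[25,0,0,15,0,25,0,0,15,0.1,25,0,0,14,0,25,0,0.4,15,0,25,0,0,5,0,25,0,0,4,0,25,0,0,5,0] 
end [545.1 215.4  36. ] 83.0
```

View pics/w6.png

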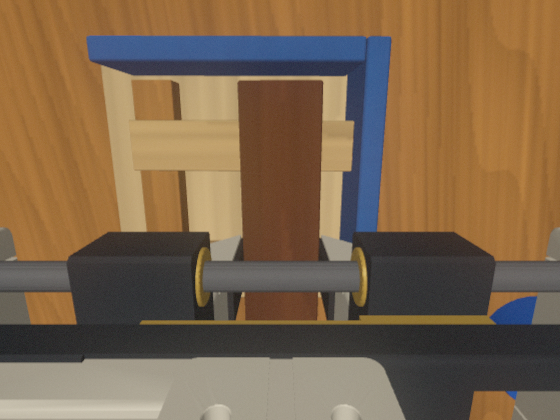

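The dark slat hangs square, from (280,82), above the far-bearer side. The left fence is across the top at row 55 and the far fence is at (370,150). Now lowering.

Emit:
jog_arm(rows=[25,0,0,15,0,25,0,0,15,0,25,0,0,14,0,25,0,0,15,0,25,0,0,7,0,25,0,0,6,0,25,0,0,0,0,25,0,0,0,0])

```text
time: 27.7
tool_pos: [0.5456, 0.2152, 0.0381]
tool_rot: [3.141, -0.0, 1.449]
contact_force: [1.1, 0.3, -0.9]
opening: 0.0358
```

Emit:
jog_arm(rows=[25,3,0,1,0,25,3,0,0,0,25,3,0,0,0,25,3,0,0,0,25,0,0,0,0,25,0,0,0,0], grip_force=7)

```text
time: 28.3
tool_pos: [0.5467, 0.2273, 0.0366]
tool_rot: [-3.142, -0.0, 1.449]
contact_force: [-0.6, -0.6, -0.6]
opening: 0.0359
```

Emit:
jog_arm(rows=[25,1,0,0,0,25,1,0,0,0,25,0,0,0,0])

```text
time: 28.6
tool_pos: [0.547, 0.2293, 0.0367]
tool_rot: [3.141, -0.0, 1.449]
contact_force: [-0.1, -0.6, -1.0]
opening: 0.036
```

Emit:
jog_arm(rows=[25,0,0,1,0,25,0,0,1,0,25,1,0,1,0,25,0,0,0,0,25,0,0,0,0])

```text
time: 29.1
tool_pos: [0.5471, 0.2302, 0.0336]
tool_rot: [-3.142, -0.0, 1.449]
contact_force: [0.1, -0.1, -0.9]
opening: 0.0356
```

Emit:
jog_arm(rows=[25,1,0,0,0,25,1,0,0,0,25,0,0,0,0])

```text
time: 29.4
tool_pos: [0.5474, 0.2324, 0.0337]
tool_rot: [3.141, -0.0, 1.449]
contact_force: [-0.6, 0.5, -1.0]
opening: 0.0358
```

Emit:
jog_arm(rows=[25,1,0,0,0,25,0,0,0,0])

```text
time: 29.6
tool_pos: [0.5475, 0.2333, 0.0337]
tool_rot: [3.141, -0.0, 1.449]
contact_force: [-0.5, -0.0, -0.6]
opening: 0.0356
```

Emit:
jog_arm(rows=[25,1,0,0,0,25,1,0,0,0,25,0,0,0,0])

```text
time: 29.9
tool_pos: [0.5473, 0.2343, 0.0335]
tool_rot: [-3.141, 0.002, 1.449]
contact_force: [-1.2, -4.6, 0.5]
opening: 0.036
```

Emit:
jog_arm(rows=[25,1,0,0,0,25,1,0,0,0,25,0,0,0,0])

```text
time: 30.2
tool_pos: [0.5473, 0.2351, 0.0332]
tool_rot: [-3.14, 0.003, 1.449]
contact_force: [-1.8, -9.4, -1.0]
opening: 0.036
```

Emit:
jog_arm(rows=[25,-2,0,0,0,25,0,0,0,0,46,0,0,0,0,46,0,0,0,0,46,0,0,0,0,46,0,0,-6,0,46,0,0,-15,0,46,0,0,-25,0,46,0,0,-30,0,46,0,0,0,0,46,0,0,0,0])

```text
time: 31.3
tool_pos: [0.548, 0.2353, 0.1105]
tool_rot: [3.14, -0.001, 1.449]
contact_force: [0.3, 0.1, -0.2]
opening: 0.046
```

```bash
cat >> plan.py <<'E'
def chkd(x0,zt=71):
    s,im,d,ci=cam('wrist');P=cloud(d,ci,pose(ci,s));c,a=S;R=np.array([[np.cos(a),np.sin(a)],[-np.sin(a),np.cos(a)]])
    Q=(P[...,:2]*1000-c)@R.T;z=P[...,2]*1000
    h=cv2.cvtColor(im,cv2.COLOR_RGB2HSV).astype(int);b=(h[...,0]>100)&(h[...,0]<125)&(h[...,1]>130)&(d>0)
    f=b&(Q[...,0]<85)&(Q[...,1]>80)&(z>30)&(z<66);print('left face',f.sum(),np.median(Q[f][:,1]) if f.any() else '')
    t=b&(Q[...,0]<85)&(Q[...,1]>80)&(z>72)&(z<84);print('left top',np.percentile(Q[t][:,1],[2,98]) if t.any() else '')
    m=(h[...,2]<125)&(np.abs(z-zt-1)<5)&~b&(d>0)&(np.abs(Q[...,0]-x0)<30)&(np.abs(Q[...,1])<115)
    print('slat y',np.percentile(Q[m][:,1],[.3,99.7]).round(1),'z',np.median(z[m]).round(1))
    for y in (-50,30,60,90):
        g=m&(np.abs(Q[...,1]-y)<3)
        if g.any(): print(y,np.percentile(Q[g][:,0],[2,98]).round(1))
E
python3 -c "
from plan import *
st();chkd(48)
plan((60,614,-342,75,98.4,16))"
```

```text
stand xy 48.4 18.1 yaw-rel 90.0 z 110.5 F [ 0.3  0.1 -0.2] open 46.0 t 31.3
left face 0 
left top [104.30609756 116.16747371]
slat y [-60.3 102.6] z 72.0
-50 [31.3 64.8]
30 [31.8 64.9]
60 [31.7 65. ]
90 [31.5 65.2]
now 31.35 [0.5474 0.2351 0.1094] [-180.    0.   83.] F [-0.   0.3 -0.1] 0.0462
[60,-35,9,2,-1,60,-36,7,2,-0.9,60,-35,8,2,-1,60,-36,6,3,-0.9,60,-36,7,2,-1,60,-36,5,2,-1,60,-36,5,2,-0.9,60,-36,4,2,-1,60,-36,4,2,-0.9,60,-36,3,3,-1,60,-36,3,2,-1,60,-36,2,2,-0.9,60,-37,1,2,-1,60,-36,1,2,-0.9,60,-36,0,2,-1,60,-36.7,-0.9,2.4,-1] 
end [ 614. -342.   75.] 98.4
```

The dark slat's end is at y = 102.6, with the fence's inner edge at about 103 in the same image. It's flat and at x = 48. Now the last slat.

Emit:
jog_arm(rows=[60,-35,9,2,-1,60,-36,7,2,-0.9,60,-35,8,2,-1,60,-36,6,3,-0.9,60,-36,7,2,-1,60,-36,5,2,-1,60,-36,5,2,-0.9,60,-36,4,2,-1,60,-36,4,2,-0.9,60,-36,3,3,-1,60,-36,3,2,-1,60,-36,2,2,-0.9,60,-37,1,2,-1,60,-36,1,2,-0.9,60,-36,0,2,-1,60,-36.7,-1,2.4,-1,60,0,0,0,0,60,0,0,0,0])

```text
time: 33.15
tool_pos: [0.6131, -0.3421, 0.0731]
tool_rot: [-3.139, -0.003, 1.716]
contact_force: [-0.2, -0.1, -0.0]
opening: 0.0603
```

```bash
python3 -c "
from plan import *
slat('dark')
plan((60,614,-342,0,98.4,4),(60,614,-342,-22,98.4,3))"
```

```text
dark (array([284., 306.]), 627.1, -417.9, 35.2, 24.5, 8.4)
dark (array([284., 172.]), 611.5, -312.8, 131.0, 35.5, -81.5)
now 33.2 [ 0.6135 -0.3411  0.0736] [-1.799e+02 -1.000e-01  9.840e+01] F [ 0.2  0.5 -0.2] 0.0602
[60,0,0,18,0,60,0,0,19,0,60,-1,0,18,0,60,0.1,0.4,18.6,0,60,0,0,7,0,60,0,0,8,0,60,0,0,7,0] 
end [ 614. -342.  -22.] 98.4
```

Emit:
jog_arm(rows=[60,1,2,18,0,60,0,0,19,0,60,0,0,18,0,60,0,0,19,0,60,0,0,7,0,60,0,0,7,0,60,0,0,7,0,60,0,0,0,0,25,0,0,0,0,25,0,0,0,0,25,0,0,0,0,25,0,0,0,0,25,0,0,0,0,25,0,0,0,0], grip_force=12)

```text
time: 34.6
tool_pos: [0.6162, -0.3409, -0.0193]
tool_rot: [3.141, 0.0, 1.718]
contact_force: [-0.4, 0.1, 3.2]
opening: 0.0361
```

```bash
python3 -c "
from plan import *
x,y=w(-48,-6)
plan((25,614,-341,115,98.4,5),(25,x,y,115,83,16))"
```

```text
now 34.6 [ 0.6162 -0.3409 -0.0193] [180.    0.   98.4] F [-0.4  0.1  3.2] 0.0361
[25,0,0,-27,0,25,0,-1,-27,0,25,0,0,-27,0,25,0,-1,-26,0,25,0.3,-0.2,-27.3,0,25,36,-5,0,1,25,37,-6,0,0.9,25,36,-6,0,1,25,36,-7,0,1,25,36,-7,0,0.9,25,36,-8,0,1,25,35,-9,0,0.9,25,36,-9,0,1,25,35,-10,0,1,25,36,-10,0,0.9,25,35,-11,0,1,25,35,-12,0,1,25,34,-12,0,0.9,25,35,-13,0,1,25,34,-13,0,1,25,33.8,-14.3,0,0.9] 
end [449.4 223.2 115. ] 83.0
```

Emit:
jog_arm(rows=[25,0,0,-27,0,25,0,-1,-27,0,25,0,0,-27,0,25,0,-1,-26,0,25,0,0,-27,0,25,36,-5,0,1,25,37,-6,0,0.9,25,36,-6,0,1,25,36,-7,0,1,25,36,-7,0,0.9,25,36,-8,0,1,25,35,-9,0,0.9,25,36,-9,0,1,25,35,-10,0,1,25,36,-10,0,0.9,25,35,-11,0,1,25,35,-12,0,1,25,34,-12,0,0.9,25,35,-13,0,1,25,34,-13,0,1])

```text
time: 36.6
tool_pos: [0.4594, 0.1895, 0.1142]
tool_rot: [-3.142, -0.0, 1.464]
contact_force: [0.4, -0.0, -0.7]
opening: 0.0357
```

Emit:
jog_arm(rows=[25,34,-14,0,1,25,0,0,0,0,25,0,0,0,0])

```text
time: 36.9
tool_pos: [0.4494, 0.2238, 0.1141]
tool_rot: [-3.141, 0.0, 1.45]
contact_force: [-0.3, 0.2, -2.4]
opening: 0.0358
```

```bash
python3 -c "
from plan import *
x,y=w(-48,-6)
st();plan((25,x,y,50,83,4),(25,x,y,40,83,3))"
```

```text
stand xy -48.1 -5.5 yaw-rel 90.1 z 114.1 F [-0.3  0.2 -2.4] open 35.8 t 36.9
now 36.9 [0.4494 0.2238 0.1141] [-180.     0.    83.1] F [-0.3  0.2 -2.4] 0.0358
[25,0,0,16,0,25,0,0,16,0,25,0,0,16,0,25,-0.5,0.1,16.1,0.1,25,0,0,3,0,25,0,0,4,0,25,0,0,3,0] 
end [449.5 223.2  40. ] 83.0
```

Emit:
jog_arm(rows=[25,0,0,16,0,25,0,0,16,0,25,0,0,16,0,25,0,0,16,0,25,0,0,6,0,25,0,0,5,0,25,0,0,2,0,25,0,0,0,0,25,0,0,0,0])

```text
time: 37.8
tool_pos: [0.4502, 0.2234, 0.0378]
tool_rot: [3.141, -0.001, 1.447]
contact_force: [-0.1, 0.3, -1.1]
opening: 0.0358
```

Emit:
jog_arm(rows=[25,3,0,0,0,25,3,0,0,0,25,3,0,1,0,25,0,0,0,0,25,0,0,0,0], grip_force=7)

```text
time: 38.3
tool_pos: [0.4508, 0.2324, 0.0362]
tool_rot: [-3.141, 0.0, 1.448]
contact_force: [1.0, -0.6, -0.7]
opening: 0.0359
```

Emit:
jog_arm(rows=[25,1,0,0,0,25,1,0,0,0,25,0,0,0,0])

```text
time: 38.6
tool_pos: [0.4512, 0.2343, 0.0362]
tool_rot: [3.142, -0.0, 1.447]
contact_force: [-0.0, -0.8, -2.0]
opening: 0.0358
```

Emit:
jog_arm(rows=[25,1,0,1,0,25,1,0,0,0,25,0,0,0,0])

```text
time: 38.9
tool_pos: [0.4514, 0.2363, 0.0352]
tool_rot: [-3.142, -0.0, 1.447]
contact_force: [-0.3, 0.1, -1.0]
opening: 0.0359
```

Emit:
jog_arm(rows=[25,1,0,0,0,25,1,0,0,0,25,0,0,0,0])

```text
time: 39.2
tool_pos: [0.4513, 0.2368, 0.035]
tool_rot: [-3.141, 0.003, 1.448]
contact_force: [-0.0, -7.2, -0.4]
opening: 0.0358
```

Emit:
jog_arm(rows=[25,1,0,0,0,25,0,0,0,0])

```text
time: 39.4
tool_pos: [0.4513, 0.2373, 0.0349]
tool_rot: [-3.14, 0.003, 1.448]
contact_force: [1.1, -8.8, -0.5]
opening: 0.0358
```

Contact at -8.8 N against the left fence. I'll ease off, release, go up and look.

Emit:
jog_arm(rows=[25,-2,0,0,0,25,0,0,0,0,46,0,0,0,0,46,0,0,0,0,46,0,0,0,0,46,0,0,-6,0,46,0,0,-15,0,46,0,0,-25,0,46,0,0,-30,0,46,0,0,0,0,46,0,0,0,0])

```text
time: 40.5
tool_pos: [0.4518, 0.2374, 0.112]
tool_rot: [3.14, -0.001, 1.447]
contact_force: [-0.4, 0.2, -0.4]
opening: 0.046
```

```bash
python3 -c "
from plan import *
st();chkd(-48)"
```

```text
stand xy -47.3 8.4 yaw-rel 89.9 z 112.0 F [-0.4  0.2 -0.4] open 46.0 t 40.5
left face 37 101.85215395142268
left top [102.49737212 115.91145759]
slat y [-70.3 103.2] z 72.0
-50 [-64.5 -31. ]
30 [-63.7 -30.8]
60 [-63.9 -30.6]
90 [-64.  -30.5]
```

Emit:
jog_arm(rows=[46,-5,0,-15,0,46,-15,0,-15,0,46,-30,0,-15,0,46,-35,0,-10,0,46,-35,0,-5,0,46,-35,0,0,0,46,-35,0,0,0,46,-35,0,0,0,46,-30,0,0,0,46,-15,0,0,0,46,0,0,0,0])

```text
time: 41.65
tool_pos: [0.4175, -0.0321, 0.1702]
tool_rot: [-3.139, -0.0, 1.444]
contact_force: [-0.2, -0.6, 0.6]
opening: 0.0462
```

```bash
python3 -c "
from plan import *
s,im,d,ci=cam('top');cv2.imwrite('pics/f1.png',cv2.resize(im[170:270,130:230],None,fx=6,fy=6,interpolation=cv2.INTER_CUBIC)[...,::-1])
st()"
```

```text
stand xy -48.5 -262.3 yaw-rel 89.8 z 170.3 F [-0.7  1.2  0. ] open 45.8 t 41.7
```

View pics/f1.png

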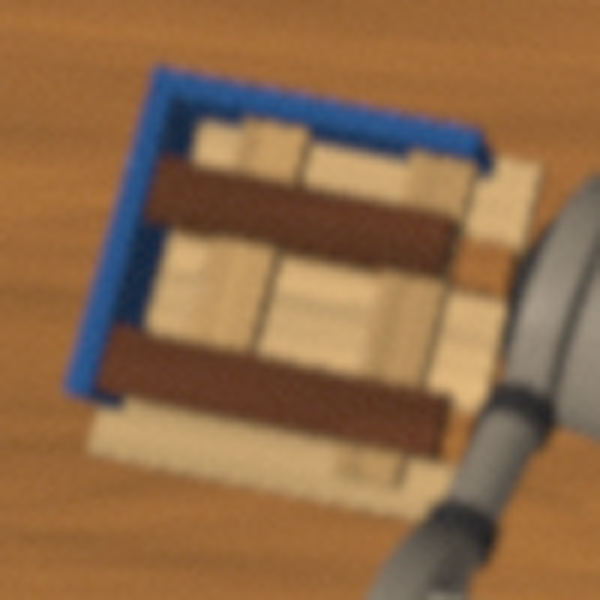

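The top crop shows the finished stack: both pale slats reach the far fence at (275,118) and (445,152). Both dark slats reach the left fence at (150,190) and (105,360), one above each bearer. The arm is clear.

```bash
python3 -c "
from cell import hand_in;print(hand_in())"
```

```text
the job is handed in; nothing more can be done
None
```

All four slats are stacked on the stand and the job is handed in, at about 42 s of the 72 s allowed. The hand-in gives no verdict, so the result rests on my own checks.

**How it went:** I laid the two pale slats over the red places and pushed each gently until it met the far fence. I then laid the two dark slats across them, one above each bearer, and pushed each until it met the left fence. Each push stopped at about 8–9 N.

**First grasp missed:** the fingertips are really about 26 mm above the reported TCP. I found this by touching down on the first slat, which briefly pressed on it with about 32 N. I used the corrected height from then on.

**Last checks:**

| Slat | Measured end | Fence face | Position |
|---|---|---|---|
| pale1 | about 96 mm (before I corrected the stand position) | about 96 mm | flat, over the left red places |
| pale2 | 99.1 mm | 99.7 mm | flat, y about -46 mm |
| dark2 (far bearer) | 102.6 mm | about 103 mm | flat, x about 48 mm |
| dark1 (near bearer) | 103.2 mm | about 102 mm | flat, x about -47 mm |

- **Disagreement:** the top camera's stand position was off by about 4 mm in x and 2 mm in y compared with the wrist camera and the felt contacts. I trusted the wrist camera and the contacts.
- **Not re-measured:** I did not re-measure the pale slats after laying the dark ones; the final top view shows them still at the fence.
- **Stand movement and bystanders:** the re-check of the stand's position by its red marks found none to compare. That the stand stayed within 15 mm is inferred from the low push forces. I moved nothing near the tape measure, tape roll or screwdriver, but did not re-measure their positions.

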